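# Check the hand brake of the plant cart

## Robot

A 6-joint arm with a two-finger parallel gripper is mounted at the origin on the work surface. World frame = base frame: x ahead of the robot, y to its left, z up, the work surface at z = 0. Lengths are in m, angles in degrees, forces in N, time in s.
With the tool pointing down it reaches from about 0.4 to 0.825 m from the base axis. Payload 7 kg.
Tool frame: the origin (TCP) lies at the very end of the fingers, on their centre line; the grasp point (between the pads) lies 19 mm behind it; z points along the fingers, y is the line along which they close (so a half turn about z gives the same grasp; the last joint's range is limited). The gripper opens to 88 mm and grips with 3 to 60 N. Pads are 19 mm wide; open, the fingers measure 130 mm over their backs; the gripper's body (78 mm by 193 mm) begins 47 mm behind the grasp point.
Start: joints at [83.6, 20.546, 0.682, 0, -70.136, -16.507], TCP at [0.263, 0.622, 0.205] pointing down, gripper open.
Joint ranges: [-176.03, 176.03], [-82.01, 121.73], [-58.28, 71.71], [-173.87, 95.51], [-174.79, -0.11], [-173.66, 173.66]. Speed limits (degrees/s): [136.94, 136.94, 172.46, 180, 180, 180].

## Interface

Orientations are given as [roll, pitch, yaw] about the fixed x, y, z axes, in that order (R = Rz(yaw) Ry(pitch) Rx(roll)).
In Python, from plant import get_state, capture, close_job, regions_of gives the robot as it stands.
- The arm moves only by the tool jog_arm, never from a script. Its argument "moves" is a list of rows, each a list of 3 entries, a list of its own where there are three numbers: the shift along the tool's x, y, z in cm, then the turn about the tool's z in degrees, then the finger opening in cm, from 0 to 8.76. A call has 1 to 12 rows; each row shifts and turns the commanded pose from where the row before left it, along the tool's axes as they then stand; what a row does not reach is not made up. A row lasts 1/8 s, in which the tool goes at most 62.5 mm and 10.7 degrees, less where a joint would pass 70% of its speed; a pose out of reach is approached as far as the arm can. A call is refused whole if a number of a shift passes 6.25 or a number of a turn 10.7, either way. A call with a gripper value outside its range is refused whole. The fingers move at their own pace and stop on an object; "newtons" is the grip in N (left out, the last holds). Time passes only in rows, so rows that do not move let the fingers close. It gives the time, the measured TCP pose, the force, the opening and the grip force at its end, in the units of the state.
- get_state(): the state, without advancing time (a new reading comes with each control period).
- capture(name): name is "side" or "top"; returns a dict with "pixels" (480x640x3 uint8, blue, green, red), "mtx" (3x3 intrinsics, pixels), "k1" (the pictures are not rectified: a ray, as slopes to the right and down, at radius r is drawn at 1 + k1 r^2 times it, then the intrinsics apply), "world_from_camera" (4x4, takes a point from camera to world coordinates). Camera axes: x right, y down, z forward; pixel columns grow to the right and rows downward; lengths in m; the calibration is good to about 2 mm. A picture is of the moment at which its call begins. There is no depth.
- close_job(): hands the job in; it is judged then, once.
Trained networks look in a picture, given as the dict that the camera call returned (one of the last four; its "shot" number tells which), for a name from the list of things; names that differ only in an ending like _2 or _b are one class to them, and where a whole thing is asked for, a point or a joint stands for the part that bears it (a point fixed in the world has none). Each returns a list of dicts, best first, with "confidence" (0 to 1); they miss things now and then, are a little off and sometimes report something else, mostly with a low value. They report only what shows in the picture. A call takes as long as a camera call.
- regions_of(picture, thing): "pixels" (480x640 bool, what is visible of it) and "pixel" ([column, row] in pixels, amid what is visible of it).
The state is a dict: "time_s": time; "joints": joint angles; "qd": joint speeds; "joint_torque": joint torques, N m; "tcp_pos": TCP position; "eef_rot": TCP orientation; "contact_force": force on the tool from outside, world axes, zero at the start; "moment": the same for the moment, N m; "gripper_width": finger opening in m; "gripper_force": force on a finger pad.
Only numpy, scipy, OpenCV 4.12 (cv2) and the standard library are available. Lean on these libraries where they do the work, as an engineer would, in place of code of your own. Each camera call takes 0.05 s, during which the arm holds its last target. There are 200 camera calls.

## Task

Check the hand brake of the plant cart that is parked handle-first at the desk: with the outside of the fingers, press the brake lever in towards the push bar until it goes firm, let it come right back out, then press it in until it is firm a second time and keep it held there, short of the bar. Press firmly each time but without straining the lever; only press it: do not take hold of the lever, do not lean on the bar, and leave the things on the desk and on the cart where they stand. The program finishes while the robot is still holding the lever in.

Things in the scene. Friction and masses are not known exactly. Their poses are not given: they have to be found in the camera images.
- push_bar: Cart's push bar: level grey steel tube, 28 mm thick, 500 mm wide, 200 mm above the desk top, with two black rubber grips 34 mm thick. Origin: middle of the bar, on its axis. z up, y along the bar, x level from the bar towards the cart's shelf, away from the robot (cart turned up to 0.2 rad). The brake lever is on its +x side before the -y grip; 80 mm beyond and below the lever are free.
- brake_lever (a joint): Lever angle (rad), level, about an upright pivot. 0: out, at rest; grows as pressed towards the bar. A return spring resists with 2 to 4 N at lever_pad; somewhere from 0.20 to 0.30, unlike each time, the brake bites and the lever goes firm, then gives only 1 mm at lever_pad per 2 to 3 N more. Firm press: 10 to 30 N, best 15 to 20; over 45 N strains it. It then stands below 0.4; 0.5 is at the bar.
- lever_pad (a point): Place to press: outer face (away from the bar) of the lever, a cranked aluminium blade 14 mm high (mid-height level with the bar's axis), 10 mm thick, 134 mm long, ball end 18 mm. 110 mm from the pivot; moves with the lever. Lever out: at x 80 mm, y -163 mm from push_bar's origin. It moves about 27 mm along -x of push_bar before going firm; the face is then square to x.
- lever_pivot (a point): The lever's upright pivot, in a dark steel bracket clamped on the bar: at x 40 mm, y -60 mm from push_bar's origin, axes as push_bar. It does not move with the lever.
- lever_back: The bar-side half of the lever's blade, which is not to be touched (the lever is pressed, not pinched). Origin on the pivot; moves with the lever.
- shelf_pot0: Bystander: black nursery pot, 90 mm wide, 75 mm high, with a small strawberry plant (to 150 mm), on the cart's shelf (120 mm below the desk top), below and beyond the lever. Origin: centre of its underside.
- shelf_pot1: Bystander: a second such pot on the cart's shelf. Origin: centre of its underside.
- desk_pot: Bystander: black nursery pot, 90 mm wide, 85 mm high, with a strawberry plant (to 160 mm), on the desk. Origin: centre of its underside.
- specimen_jar: Bystander: specimen jar, 56 mm wide, 85 mm high, on the desk near its far edge. Origin: centre of its underside.
- petri_stack: Bystander: stack of three Petri dishes, 90 mm wide, 45 mm high, on the desk. Origin: centre of its underside.
- wash_bottle: Bystander: white plastic bottle, 64 mm wide, 150 mm high, on the desk. Origin: centre of its underside.
- mug: Bystander: white mug, 80 mm wide, 90 mm high, on the desk. Origin: centre of its underside.
- slide_box: Bystander: small cardboard slide box, 80 x 55 x 34 mm, on the desk. Origin: centre of its underside.

How it is judged (in metres and radians):
On the way, in this order (a step that is already met when the one before it is completed fails the run):
1. the lever is pressed in until it is firm (10 N or more, beyond 0.18 rad) (contact force between the fingers and brake_lever above 10 N and value of joint brake_lever above 0.18 rad), for 0.3 s.
2. the lever is let right back out (value of joint brake_lever below 0.025 rad), for 0.2 s.
3. the lever is pressed in until it is firm again (all of step 1), for 0.3 s.
At the end, for the whole second after the job is handed in: The fingers hold the lever in at its firm stop with a steady 10 to 35 N, the lever standing still between 0.18 and 0.44 rad, short of the bar, and nothing touches the bar-side of its blade (all of step 3 and contact force between the fingers and brake_lever below 35 N and value of joint brake_lever below 0.44 rad and velocity of joint brake_lever between -0.05 and 0.05 rad/s and contact force between anything else and lever_back below 1 N); the arm keeps its last pose, push and grip.
It fails at once if the lever is strained (more than 45 N) (contact force between the fingers and brake_lever above 45 N).
It fails at once if the lever is pinched or taken hold of: its bar-side is touched (contact force between the fingers and lever_back above 3 N).
It fails at once if the robot leans on or takes hold of the push bar (contact force between any of the arm, the fingers and push_bar above 5 N).
It fails at once if a bystander is moved by more than 30 mm or tipped (distance of any of shelf_pot0, shelf_pot1, desk_pot, specimen_jar, petri_stack, wash_bottle, mug, slide_box from where it was at the start of the episode above 0.03 m or angle between any of shelf_pot0, shelf_pot1, desk_pot, specimen_jar, petri_stack, wash_bottle, mug, slide_box's own z axis and vertical above 0.35 rad).
It also fails if it takes over 45 s, if anything falls off the work surface, if the arm or the gripper's body presses on something with over 40 N, if the wrist force passes 120 N, or if a joint passes its speed limit or range.

## Working session

There is one attempt and no reset: what is moved stays moved. The work goes in short steps, Python scripts to look and compute and a tool call to move; the robot and the scene stay as the last step left them, time stands still between calls to the robot, and variables do not carry over. Pictures are saved under pics/ and viewed, at most 10 in all, crops included, and the job is handed in when it is done.

Besides the shell and the picture viewer there is one more tool, called after "Emit:" as a command line: name --argument value ..., lists and objects as JSON in quotes. jog_arm: Moves the arm, as the interface text tells. Its arguments: {"type":"object","properties":{"moves":{"type":"array"},"newtons":{"type":"number"}},"required":["moves"]}

```bash
ls; mkdir -p pics; cat > h.py <<'E'
import numpy as np, cv2
from plant import *
def ray(p,uv):
    K=p["mtx"];d=(np.array(uv,float)-[K[0][2],K[1][2]])/[K[0][0],K[1][1]]
    s=d.copy()
    for _ in range(20): s=d/(1+p["k1"]*(s@s))
    T=np.array(p["world_from_camera"]);v=T[:3,:3]@np.r_[s,1];return T[:3,3],v
def onz(p,uv,z):
    o,v=ray(p,uv);return o+v*(z-o[2])/v[2]
def proj(p,X):
    T=np.array(p["world_from_camera"]);c=T[:3,:3].T@(np.array(X)-T[:3,3]);s=c[:2]/c[2];s=s*(1+p["k1"]*(s@s))
    K=np.array(p["mtx"]);return s*[K[0,0],K[1,1]]+K[:2,2]
E
python3 - <<'E'
from h import *
print(get_state())
for n in("side","top"):
    p=capture(n);cv2.imwrite(f"pics/{n}0.png",p["pixels"]);print(n,np.round(p["world_from_camera"],3).tolist())
    for t in("push_bar","brake_lever","shelf_pot0","desk_pot","specimen_jar","wash_bottle","mug","petri_stack","slide_box"):
        for r in regions_of(p,t)[:2]:
            ys,xs=np.nonzero(r["pixels"])
            print(t,round(r["confidence"],2),np.round(r["pixel"]),xs.min(),xs.max(),ys.min(),ys.max(),np.round(onz(p,r["pixel"],{"push_bar":.2,"brake_lever":.2,"shelf_pot0":-.05}.get(t,.05)),3))
            if t in("push_bar","brake_lever"):
                print(cv2.minAreaRect(np.c_[xs,ys].astype(np.float32)))
E
```

```text
pics
{'time_s': 0.0, 'joints': array([ 8.36000171e+01,  2.05910397e+01,  6.34908185e-01, -1.88606491e-02,
       -7.01368455e+01, -1.65053916e+01]), 'qd': array([ 0.00447829,  0.02840573,  0.01872111, -0.05873204,  0.00829413,
        0.12668461]), 'joint_torque': array([-2.26786622e-03, -5.82717025e+01,  2.93043870e+01,  6.99736655e+00,
        6.81309117e-03, -1.51407144e-04]), 'tcp_pos': array([0.26256553, 0.62127691, 0.20423977]), 'eef_rot': array([ 1.79905817e+02, -9.41792855e-03, -2.29117895e+01]), 'contact_force': array([-0.30684717, -0.26715296,  0.10730953]), 'moment': array([-0.01752618, -0.0347886 ,  0.02990218]), 'gripper_force': 0.0, 'gripper_width': 0.0876287116688086}
side [[0.92, -0.204, 0.334, 0.129], [-0.391, -0.533, 0.75, -0.939], [0.025, -0.821, -0.571, 0.812], [0.0, 0.0, 0.0, 1.0]]
push_bar 0.9 [320. 218.] 265 373 151 336 [ 0.528 -0.051  0.2  ]
((324.6112976074219, 241.10411071777344), (212.07546997070312, 45.89544677734375), 64.88516235351562)
push_bar 0.39 [239. 267.] 223 259 254 287 [ 0.301 -0.164  0.2  ]
((241.0, 270.5), (33.0, 36.0), 90.0)
brake_lever 0.51 [
[... 1393 characters left out ...]
), (7.467112064361572, 57.4948616027832), 75.69972229003906)
shelf_pot0 0.8 [269. 186.] 248 295 163 216 [ 0.729  0.145 -0.05 ]
shelf_pot0 0.61 [346. 186.] 324 371 163 209 [ 0.732 -0.069 -0.05 ]
desk_pot 0.94 [224. 300.] 195 253 273 329 [0.412 0.244 0.05 ]
desk_pot 0.24 [166. 304.] 145 191 290 321 [0.4   0.392 0.05 ]
specimen_jar 0.55 [376. 303.] 363 387 291 314 [ 0.409 -0.141  0.05 ]
wash_bottle 0.6 [469. 294.] 453 484 279 305 [ 0.434 -0.377  0.05 ]
mug 0.94 [169. 305.] 144 190 290 320 [0.397 0.385 0.05 ]
mug 0.53 [333. 216.] 305 360 209 228 [ 0.63  -0.031  0.05 ]
petri_stack 0.8 [301. 324.] 283 319 306 343 [0.355 0.046 0.05 ]
slide_box 0.86 [410. 320.] 395 422 303 338 [ 0.366 -0.226  0.05 ]
```

```bash
python3 - <<'E'
from h import *
p=capture("top");I=p["pixels"][130:350,140:500];cv2.imwrite("pics/topz.png",cv2.resize(I,None,fx=2.2,fy=2.2,interpolation=cv2.INTER_CUBIC))
def ctr(r):
    ys,xs=np.nonzero(r["pixels"]);return xs,ys
r=regions_of(p,"push_bar")[0];xs,ys=ctr(r)
for x in range(165,390,15):
    m=xs==x
    if m.any():print(x,ys[m].min(),ys[m].max(),np.round(onz(p,(x,ys[m].min()),.2),3),np.round(onz(p,(x,ys[m].max()),.2),3))
print("lever");r=regions_of(p,"brake_lever")[0];xs,ys=ctr(r)
for x in range(305,362,5):
    m=xs==x
    if m.any():print(x,ys[m].min(),ys[m].max(),np.round(onz(p,(x,ys[m].min()),.207),3),np.round(onz(p,(x,ys[m].max()),.207),3))
E
```

```text
165 241 243 [0.542 0.359 0.2  ] [0.537 0.359 0.2  ]
180 228 252 [0.573 0.325 0.2  ] [0.517 0.322 0.2  ]
195 221 254 [0.589 0.29  0.2  ] [0.513 0.287 0.2  ]
210 240 253 [0.545 0.253 0.2  ] [0.515 0.252 0.2  ]
225 241 254 [0.543 0.219 0.2  ] [0.513 0.218 0.2  ]
240 243 253 [0.539 0.184 0.2  ] [0.516 0.183 0.2  ]
255 242 253 [0.542 0.149 0.2  ] [0.516 0.149 0.2  ]
270 241 253 [0.544 0.115 0.2  ] [0.517 0.114 0.2  ]
285 226 253 [0.579 0.081 0.2  ] [0.517 0.08  0.2  ]
300 223 257 [0.587 0.047 0.2  ] [0.508 0.046 0.2  ]
315 240 254 [0.548 0.012 0.2  ] [0.515 0.012 0.2  ]
330 240 253 [ 0.548 -0.022  0.2  ] [ 0.518 -0.022  0.2  ]
345 240 254 [ 0.548 -0.056  0.2  ] [ 0.516 -0.056  0.2  ]
360 240 253 [ 0.549 -0.09   0.2  ] [ 0.519 -0.091  0.2  ]
375 221 250 [ 0.593 -0.125  0.2  ] [ 0.526 -0.125  0.2  ]
lever
310 221 226 [0.59  0.024 0.207] [0.579 0.024 0.207]
315 219 223 [0.595 0.013 0.207] [0.586 0.012 0.207]
320 218 222 [0.597 0.001 0.207] [0.588 0.001 0.207]
325 217 221 [ 0.6   -0.01   0.207] [ 0.591 -0.01   0.207]
330 216 220 [ 0.602 -0.022  0.207] [ 0.593 -0.022  0.207]
335 215 219 [ 0.605 -0.033  0.207] [ 0.595 -0.033  0.207]
340 214 217 [ 0.607 -0.044  0.207] [ 0.6   -0.044  0.207]
345 213 216 [ 0.609 -0.056  0.207] [ 0.603 -0.056  0.207]
350 212 215 [ 0.612 -0.067  0.207] [ 0.605 -0.067  0.207]
355 210 215 [ 0.617 -0.079  0.207] [ 0.605 -0.079  0.207]
360 211 213 [ 0.614 -0.09   0.207] [ 0.61  -0.09   0.207]
```

View pics/topz.png

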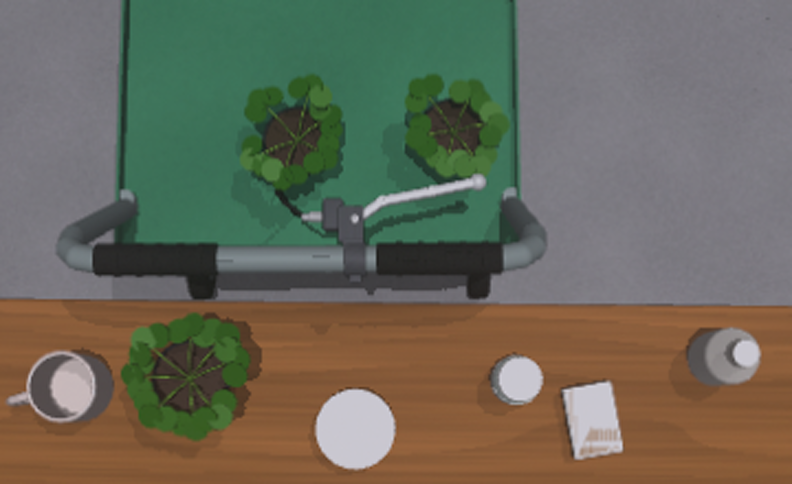

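View pics/side0.png

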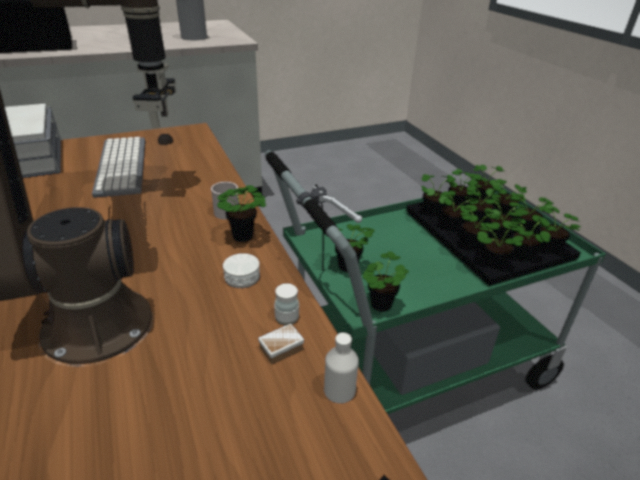

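The top view shows the bar level with yaw of about 0.01 rad. The pivot is near pixel (301,229) and the ball end near (357,213), so the bar origin is about (0.533, 0.103) and the pad about (0.613, -0.06). The side view shows the lever clear of the plants. I'll close the fingers, raise the tool and square it up.

Emit:
jog_arm --moves '[[[0, 0, -3], 0, 0], [[0, 0, -3], -7.8, 0], [[0, 0, -3], -7.8, 0], [[0, 0, -1], -7.8, 0], [[2.6, 4.5, 0], 0, 0], [[2.6, 4.5, 0], 0, 0], [[2.6, 4.5, 0], 0, 0], [[2.6, 4.5, 0], 0, 0], [[2.6, 4.5, 0], 0, 0], [[2.6, 4.5, 0], 0, 0], [[2.6, 4.5, 0], 0, 0], [[2.6, 4.5, 0], 0, 0]]' --newtons 30

```text
time_s: 2.65
tcp_pos: [0.4744, 0.262, 0.3055]
eef_rot: [-180.0, -0.0, 0.5]
contact_force: [1.4, 0.8, 0.3]
gripper_width: 0.0008
gripper_force: 0.0
```

Emit:
jog_arm --moves '[[[2.6, 4.5, 0], 0, 0], [[2.6, 4.5, 0], 0, 0], [[2.6, 4.5, 0], 0, 0], [[2.6, 4.5, 0], 0, 0], [[2.6, 4.5, 0], 0, 0], [[2.6, 4.5, 0], 0, 0], [[2.6, 4.5, 0], 0, 0], [[0, 0, 2], 0, 0], [[0, 0, 1], 0, 0], [[0, 0, 0], 0, 0]]'

```text
time_s: 3.9
tcp_pos: [0.658, -0.0495, 0.2745]
eef_rot: [180.0, 0.1, 0.5]
contact_force: [0.3, 0.1, 1.2]
gripper_width: 0.0006
gripper_force: 0.0
```

```bash
python3 - <<'E'
from h import *
s=get_state();print(s["tcp_pos"],s["contact_force"],s["eef_rot"])
a=[]
for n,(u,v) in(("side",(340,205)),("top",(335,215))):
    p=capture(n);c=p["pixels"][v-50:v+50,u-65:u+65];a.append(cv2.resize(c,(390*1,300)))
    for t in("brake_lever",):
        for r in regions_of(p,t)[:1]:
            ys,xs=np.nonzero(r["pixels"]);print(n,r["confidence"],xs.min(),xs.max(),ys.min(),ys.max())
    print(n,"tcp",proj(p,s["tcp_pos"]),"pad",proj(p,(.614,-.06,.2)),"ball",proj(p,(.613,-.085,.2)),"piv",proj(p,(.573,.043,.2)))
cv2.imwrite("pics/c1.png",np.hstack(a))
E
```

```text
[ 0.65797025 -0.04953015  0.27452665] [0.28291396 0.11268262 1.21103253] [1.79983715e+02 8.67655318e-02 5.26625811e-01]
side 0.76 321 361 196 221
side tcp [370.9340175  180.90685143] pad [354.14335882 213.38763525] ball [358.475211   218.64506222] piv [321.59977974 196.47408104]
top 0.87 305 359 209 228
top tcp [343.35368055 185.52582956] pad [346.72144122 211.62196196] ball [357.60247726 212.14888337] piv [301.64220435 228.86680942]
```

View pics/c1.png

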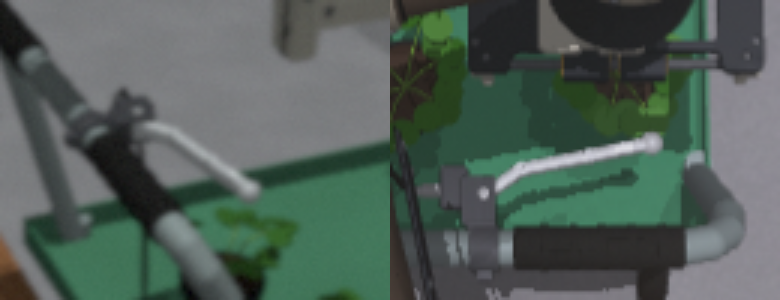

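The projected ball end (358,219 side, 358,212 top) matches the pictures to about 2 px. I'll lower the fingers beyond the lever.

Emit:
jog_arm --moves '[[[0, 0, 2.5], 0, 0], [[0, 0, 2.5], 0, 0], [[0, 0, 2.5], 0, 0], [[0, 0, 1.7], 0, 0], [[0, 0, 0], 0, 0], [[-1, 0, 0], 0, 0], [[-1, 0, 0], 0, 0], [[-0.5, 0, 0], 0, 0], [[0, 0, 0], 0, 0], [[0, 0, 0], 0, 0]]'

```text
time_s: 5.35
tcp_pos: [0.6337, -0.0501, 0.1834]
eef_rot: [-180.0, -0.0, 0.5]
contact_force: [-0.3, -0.3, 0.3]
gripper_width: 0.0006
gripper_force: 0.0
```

Emit:
jog_arm --moves '[[[-0.5, 0, 0], 0, 0], [[-0.5, 0, 0], 0, 0], [[-0.5, 0, 0], 0, 0], [[0, 0, 0], 0, 0], [[0, 0, 0], 0, 0]]'

```text
time_s: 5.98
tcp_pos: [0.6189, -0.0501, 0.1834]
eef_rot: [-180.0, -0.0, 0.5]
contact_force: [1.9, 1.1, 1.0]
gripper_width: 0.0008
gripper_force: 0.9
```

Emit:
jog_arm --moves '[[[-0.5, 0, 0], 0, 0], [[-0.5, 0, 0], 0, 0], [[-0.2, 0, 0], 0, 0], [[0, 0, 0], 0, 0], [[0, 0, 0], 0, 0]]'

```text
time_s: 6.6
tcp_pos: [0.6069, -0.0506, 0.1836]
eef_rot: [180.0, -0.0, 0.5]
contact_force: [3.3, -3.0, 4.8]
gripper_width: 0.0006
gripper_force: 2.5
```

Emit:
jog_arm --moves '[[[-0.3, 0, 0], 0, 0], [[-0.3, 0, 0], 0, 0], [[0, 0, 0], 0, 0], [[0, 0, 0], 0, 0]]'

```text
time_s: 7.1
tcp_pos: [0.601, -0.0507, 0.1835]
eef_rot: [180.0, -0.0, 0.5]
contact_force: [4.3, -3.2, 3.3]
gripper_width: 0.0007
gripper_force: 2.6
```

```bash
python3 - <<'E'
from h import *
a=[]
for n,(u,v) in(("side",(340,205)),("top",(335,215))):
    p=capture(n);c=p["pixels"][v-50:v+50,u-65:u+65];a.append(cv2.resize(c,(390*1,300)))
    s=get_state();print(s["contact_force"],s["moment"])
cv2.imwrite("pics/c2.png",np.hstack(a))
E
```

```text
[ 4.12333766 -3.52458946  3.88202752] [-1.64585256 -1.43171577  0.03492893]
[ 4.05945294 -4.66318831  3.54132577] [-1.5824964  -1.45384951  0.07878886]
```

View pics/c2.png

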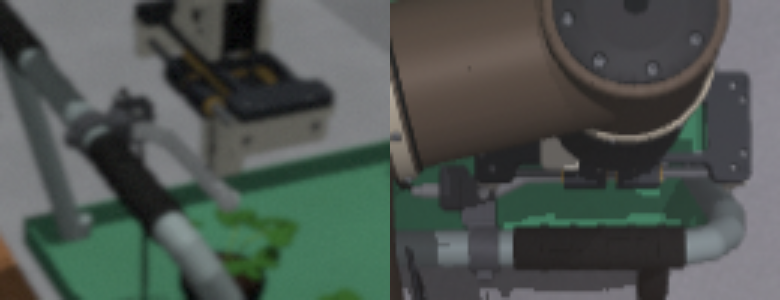

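The side view shows the fingers behind the lever with it partly in. Spring force is only about 4 N so far, so I'll continue in small steps.

Emit:
jog_arm --moves '[[[-0.2, 0, 0], 0, 0], [[-0.2, 0, 0], 0, 0], [[0, 0, 0], 0, 0]]'

```text
time_s: 7.58
tcp_pos: [0.597, -0.0508, 0.1834]
eef_rot: [180.0, -0.0, 0.5]
contact_force: [4.5, -4.5, 1.7]
gripper_width: 0.0002
gripper_force: 2.7
```

Emit:
jog_arm --moves '[[[-0.2, 0, 0], 0, 0], [[0, 0, 0], 0, 0], [[0, 0, 0], 0, 0]]'

```text
time_s: 7.95
tcp_pos: [0.5951, -0.0508, 0.1834]
eef_rot: [180.0, -0.0, 0.5]
contact_force: [4.7, -4.5, 2.7]
gripper_width: 0.0002
gripper_force: 2.7
```

Emit:
jog_arm --moves '[[[-0.2, 0, 0], 0, 0], [[0, 0, 0], 0, 0], [[0, 0, 0], 0, 0]]'

```text
time_s: 8.32
tcp_pos: [0.5931, -0.0508, 0.1834]
eef_rot: [180.0, -0.1, 0.5]
contact_force: [4.6, -4.5, 1.9]
gripper_width: 0.0002
gripper_force: 2.7
```

Emit:
jog_arm --moves '[[[-0.2, 0, 0], 0, 0], [[0, 0, 0], 0, 0], [[0, 0, 0], 0, 0]]'

```text
time_s: 8.7
tcp_pos: [0.5912, -0.0508, 0.1834]
eef_rot: [180.0, -0.1, 0.5]
contact_force: [5.3, -4.5, 2.2]
gripper_width: 0.0005
gripper_force: 2.8
```

Emit:
jog_arm --moves '[[[-0.2, 0, 0], 0, 0], [[0, 0, 0], 0, 0], [[0, 0, 0], 0, 0]]'

```text
time_s: 9.07
tcp_pos: [0.5893, -0.0508, 0.1835]
eef_rot: [180.0, -0.1, 0.5]
contact_force: [5.8, -4.8, 2.4]
gripper_width: 0.0009
gripper_force: 2.8
```

Emit:
jog_arm --moves '[[[-0.2, 0, 0], 0, 0], [[0, 0, 0], 0, 0], [[0, 0, 0], 0, 0]]'

```text
time_s: 9.45
tcp_pos: [0.5878, -0.0506, 0.1837]
eef_rot: [180.0, -0.1, 0.5]
contact_force: [6.1, -5.0, 2.5]
gripper_width: 0.0003
gripper_force: 3.6
```

Emit:
jog_arm --moves '[[[-0.2, 0, 0], 0, 0], [[0, 0, 0], 0, 0], [[0, 0, 0], 0, 0]]'

```text
time_s: 9.82
tcp_pos: [0.5866, -0.0507, 0.1838]
eef_rot: [180.0, -0.2, 0.5]
contact_force: [8.4, -5.1, 1.1]
gripper_width: 0.0002
gripper_force: 4.2
```

It's going firm now.

Emit:
jog_arm --moves '[[[-0.2, 0, 0], 0, 0], [[0, 0, 0], 0, 0], [[0, 0, 0], 0, 0]]'

```text
time_s: 10.2
tcp_pos: [0.5854, -0.0507, 0.1839]
eef_rot: [180.0, -0.3, 0.5]
contact_force: [11.6, -4.8, -0.3]
gripper_width: 0.0005
gripper_force: 5.2
```

Emit:
jog_arm --moves '[[[-0.2, 0, 0], 0, 0], [[0, 0, 0], 0, 0], [[0, 0, 0], 0, 0]]'

```text
time_s: 10.58
tcp_pos: [0.5842, -0.0506, 0.1844]
eef_rot: [180.0, -0.4, 0.5]
contact_force: [13.3, -5.3, -0.4]
gripper_width: 0.0005
gripper_force: 7.1
```

Emit:
jog_arm --moves '[[[-0.2, 0, 0], 0, 0], [[0, 0, 0], 0, 0], [[0, 0, 0], 0, 0]]'

```text
time_s: 10.95
tcp_pos: [0.582, -0.0501, 0.1856]
eef_rot: [-180.0, -0.4, 0.5]
contact_force: [6.6, -0.3, 10.3]
gripper_width: 0.0006
gripper_force: 4.8
```

Emit:
jog_arm --moves '[[[-0.15, 0, 0], 0, 0], [[0, 0, 0], 0, 0], [[0, 0, 0], 0, 0], [[0, 0, 0], 0, 0], [[0, 0, 0], 0, 0]]'

```text
time_s: 11.58
tcp_pos: [0.5805, -0.05, 0.1856]
eef_rot: [-180.0, -0.4, 0.6]
contact_force: [7.7, -1.0, 10.7]
gripper_width: 0.0008
gripper_force: 4.8
```

```bash
python3 - <<'E'
from h import *
u,v=345,205
p=capture("side");cv2.imwrite("pics/c3.png",cv2.resize(p["pixels"][v-35:v+35,u-45:u+45],None,fx=8,fy=8,interpolation=cv2.INTER_CUBIC))
s=get_state();print(s["contact_force"],s["moment"],s["tcp_pos"])
for y in(-.03,-.05,-.07): print(y,[np.round((proj(p,(.571,y,z))-[u-45,v-35])*8) for z in(.1856,.2,.25)])
r=regions_of(p,"brake_lever")
if r:
    m=r[0]["pixels"];ys,xs=np.nonzero(m);print(r[0]["confidence"],[(x,ys[xs==x].min(),ys[xs==x].max()) for x in range(xs.min(),xs.max()+1,3) if (xs==x).any()])
E
```

```text
[ 7.25062706 -1.15005781  9.84231048] [-0.31417858 -2.79106557  0.01513805] [ 0.58046976 -0.04996544  0.18560596]
-0.03 [array([260., 365.]), array([262., 325.]), array([269., 180.])]
-0.05 [array([287., 398.]), array([290., 357.]), array([298., 212.])]
-0.07 [array([316., 432.]), array([318., 391.]), array([327., 244.])]
0.77 [(321, np.int64(197), np.int64(200)), (324, np.int64(197), np.int64(201)), (327, np.int64(198), np.int64(203)), (330, np.int64(200), np.int64(207)), (333, np.int64(204), np.int64(212)), (336, np.int64(210), np.int64(217)), (339, np.int64(214), np.int64(221)), (342, np.int64(217), np.int64(226)), (345, np.int64(221), np.int64(225))]
```

View pics/c3.png

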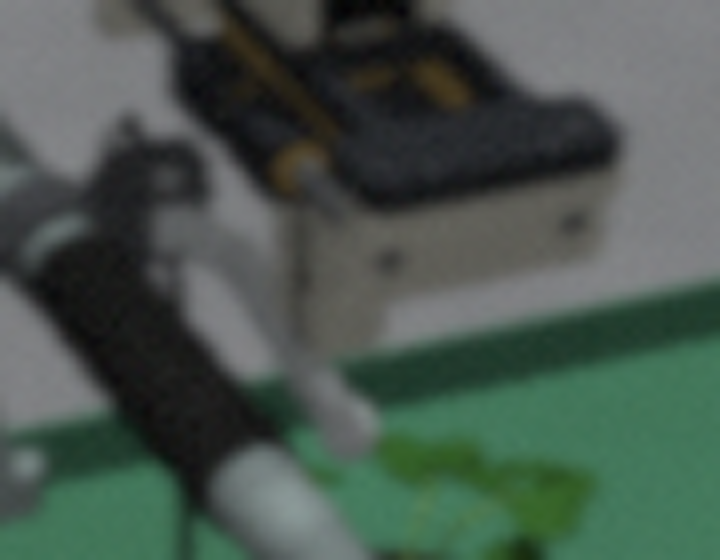

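The crop shows the fingertip bottom near (340,350), above where the TCP projects, and the tool has been pushed up about 2 mm. The fingers are catching only the upper edge of the lever. I'll back off, lower the tool and check the tip position.

Emit:
jog_arm --moves '[[[0.6, 0, 0], 0, 0], [[1, 0, 0], 0, 0], [[2, 0, 0], 0, 0], [[2.5, 0, 0], 0, 0], [[1, 0, 0], 0, 0], [[0, 0, 0], 0, 0], [[0, 0, 0], 0, 0]]'

```text
time_s: 12.55
tcp_pos: [0.647, -0.0499, 0.1827]
eef_rot: [-180.0, 0.1, 0.5]
contact_force: [0.5, -0.2, 0.4]
gripper_width: 0.0007
gripper_force: 0.0
```

```bash
python3 - <<'E'
from h import *
u,v=355,200
p=capture("side");s=get_state();t=s["tcp_pos"];print(t,s["contact_force"],s["moment"])
c=cv2.resize(p["pixels"][v-36:v+36,u-48:u+48],None,fx=8,fy=8,interpolation=cv2.INTER_CUBIC)
for dx in(-.0095,.0095):
  for dy in(-.021,0,.021):
    q=(proj(p,t+[dx,dy,0])-[u-48,v-36]+.5)*8;cv2.circle(c,tuple(int(i) for i in q),4,(0,0,255) if dx<0 else (255,0,0),-1)
    q=(proj(p,t+[dx,dy,.02])-[u-48,v-36]+.5)*8;cv2.circle(c,tuple(int(i) for i in q),3,(0,255,255),-1)
for X in((.614,-.06,.2),(.613,-.085,.2)):
    q=(proj(p,X)-[u-48,v-36]+.5)*8;cv2.circle(c,tuple(int(i) for i in q),4,(0,255,0),-1)
cv2.imwrite("pics/c4.png",c)
E
```

```text
[ 0.6471226  -0.04993071  0.18299186] [ 0.33465156 -0.0202162   0.75609027] [-0.01640006  0.0240033  -0.01074121]
```

View pics/c4.png

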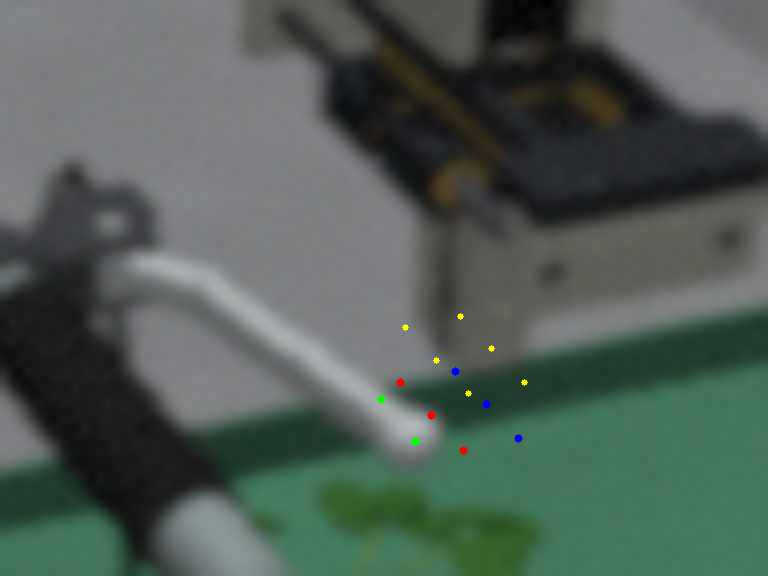

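The picture puts the fingertip bottom near (455–525,358), well above the projected TCP. The lever is back at rest with its ball at (412,440). I'll lower by 2 cm, shift 0.8 cm along -y to the pad, then press again.

Emit:
jog_arm --moves '[[[0, 0.8, 0.7], 0, 0], [[0, 0, 0.7], 0, 0], [[0, 0, 0.6], 0, 0], [[-1, 0, 0], 0, 0], [[-1, 0, 0], 0, 0], [[-0.8, 0, 0], 0, 0], [[-0.5, 0, 0], 0, 0], [[-0.5, 0, 0], 0, 0], [[0, 0, 0], 0, 0], [[0, 0, 0], 0, 0]]'

```text
time_s: 13.85
tcp_pos: [0.6105, -0.0582, 0.1635]
eef_rot: [-180.0, -0.0, 0.5]
contact_force: [2.6, -0.6, 1.0]
gripper_width: 0.0005
gripper_force: 1.1
```

Emit:
jog_arm --moves '[[[-0.4, 0, 0], 0, 0], [[-0.4, 0, 0], 0, 0], [[-0.3, 0, 0], 0, 0], [[-0.2, 0, 0], 0, 0], [[0, 0, 0], 0, 0], [[0, 0, 0], 0, 0]]'

```text
time_s: 14.6
tcp_pos: [0.5972, -0.0586, 0.1631]
eef_rot: [180.0, -0.0, 0.5]
contact_force: [4.5, -3.6, -1.2]
gripper_width: 0.0003
gripper_force: 2.2
```

Emit:
jog_arm --moves '[[[-0.2, 0, 0], 0, 0], [[-0.2, 0, 0], 0, 0], [[0, 0, 0], 0, 0]]'

```text
time_s: 14.98
tcp_pos: [0.5932, -0.0588, 0.1632]
eef_rot: [180.0, -0.0, 0.5]
contact_force: [4.2, -4.5, -1.8]
gripper_width: 0.0003
gripper_force: 2.4
```

Emit:
jog_arm --moves '[[[-0.2, 0, 0], 0, 0], [[-0.1, 0, 0], 0, 0], [[0, 0, 0], 0, 0]]'

```text
time_s: 15.35
tcp_pos: [0.5905, -0.0589, 0.1632]
eef_rot: [180.0, -0.1, 0.5]
contact_force: [5.3, -4.6, -1.3]
gripper_width: 0.0003
gripper_force: 2.8
```

Emit:
jog_arm --moves '[[[-0.2, 0, 0], 0, 0], [[-0.1, 0, 0], 0, 0], [[0, 0, 0], 0, 0]]'

```text
time_s: 15.72
tcp_pos: [0.5885, -0.059, 0.1634]
eef_rot: [180.0, -0.2, 0.5]
contact_force: [9.9, -5.8, -3.4]
gripper_width: 0.0004
gripper_force: 4.7
```

Emit:
jog_arm --moves '[[[-0.2, 0, 0], 0, 0], [[0, 0, 0], 0, 0], [[0, 0, 0], 0, 0]]'

```text
time_s: 16.1
tcp_pos: [0.5874, -0.059, 0.1635]
eef_rot: [180.0, -0.2, 0.5]
contact_force: [12.2, -7.2, -5.1]
gripper_width: 0.0006
gripper_force: 6.1
```

Emit:
jog_arm --moves '[[[-0.2, 0, 0], 0, 0], [[0, 0, 0], 0, 0], [[0, 0, 0], 0, 0]]'

```text
time_s: 16.48
tcp_pos: [0.5863, -0.0591, 0.1636]
eef_rot: [180.0, -0.3, 0.5]
contact_force: [14.7, -7.4, -8.2]
gripper_width: 0.0004
gripper_force: 8.3
```

Emit:
jog_arm --moves '[[[-0.15, 0, 0], 0, 0], [[0, 0, 0], 0, 0], [[0, 0, 0], 0, 0], [[0, 0, 0], 0, 0], [[0, 0, 0], 0, 0]]'

```text
time_s: 17.1
tcp_pos: [0.5855, -0.0591, 0.1637]
eef_rot: [180.0, -0.4, 0.5]
contact_force: [16.1, -8.4, -8.5]
gripper_width: 0.0004
gripper_force: 9.6
```

Firm at about 16 N along x. Now I'll let it fully out.

Emit:
jog_arm --moves '[[[0.5, 0, 0], 0, 0], [[0.8, 0, 0], 0, 0], [[1, 0, 0], 0, 0], [[1, 0, 0], 0, 0], [[1, 0, 0], 0, 0], [[1, 0, 0], 0, 0], [[0.7, 0, 0], 0, 0], [[0, 0, 0], 0, 0], [[0, 0, 0], 0, 0], [[0, 0, 0], 0, 0]]'

```text
time_s: 18.35
tcp_pos: [0.6413, -0.0581, 0.1633]
eef_rot: [-180.0, 0.0, 0.5]
contact_force: [0.6, -0.4, 0.7]
gripper_width: 0.0009
gripper_force: 0.0
```

```bash
python3 - <<'E'
from h import *
p=capture("side");s=get_state();print(s["tcp_pos"],s["contact_force"])
for r in regions_of(p,"brake_lever")[:1]:
    ys,xs=np.nonzero(r["pixels"]);print(r["confidence"],xs.min(),xs.max(),ys.min(),ys.max())
for t in("shelf_pot0","specimen_jar","wash_bottle"): print(t,[np.round(r["pixel"]) for r in regions_of(p,t)[:2]])
E
```

```text
[ 0.64139186 -0.05804913  0.16334133] [ 0.58479524 -0.0713156  -0.10915135]
0.87 320 361 195 222
shelf_pot0 [array([383., 282.]), array([357., 245.])]
specimen_jar [array([283., 305.])]
wash_bottle [array([340., 368.])]
```

The lever is fully out again: its mask spans the same extent as at rest. Second press.

Emit:
jog_arm --moves '[[[-1, 0, 0], 0, 0], [[-1, 0, 0], 0, 0], [[-0.8, 0, 0], 0, 0], [[-0.6, 0, 0], 0, 0], [[-0.4, 0, 0], 0, 0], [[-0.4, 0, 0], 0, 0], [[0, 0, 0], 0, 0], [[0, 0, 0], 0, 0]]'

```text
time_s: 19.6
tcp_pos: [0.5999, -0.0583, 0.1633]
eef_rot: [-180.0, -0.0, 0.5]
contact_force: [2.6, -1.9, 2.5]
gripper_width: 0.0003
gripper_force: 1.5
```

Emit:
jog_arm --moves '[[[-0.2, 0, 0], 0, 0], [[-0.2, 0, 0], 0, 0], [[0, 0, 0], 0, 0]]'

```text
time_s: 19.98
tcp_pos: [0.5958, -0.0587, 0.1632]
eef_rot: [180.0, -0.0, 0.5]
contact_force: [4.5, -3.0, 0.2]
gripper_width: 0.0006
gripper_force: 2.3
```

Emit:
jog_arm --moves '[[[-0.2, 0, 0], 0, 0], [[-0.1, 0, 0], 0, 0], [[0, 0, 0], 0, 0]]'

```text
time_s: 20.35
tcp_pos: [0.5929, -0.0589, 0.1632]
eef_rot: [180.0, -0.0, 0.5]
contact_force: [5.3, -4.5, 0.5]
gripper_width: 0.0005
gripper_force: 2.4
```

Emit:
jog_arm --moves '[[[-0.2, 0, 0], 0, 0], [[0, 0, 0], 0, 0], [[0, 0, 0], 0, 0]]'

```text
time_s: 20.72
tcp_pos: [0.591, -0.0589, 0.1632]
eef_rot: [180.0, -0.0, 0.5]
contact_force: [4.9, -4.6, 1.1]
gripper_width: 0.0006
gripper_force: 2.5
```

Emit:
jog_arm --moves '[[[-0.2, 0, 0], 0, 0], [[-0.2, 0, 0], 0, 0], [[0, 0, 0], 0, 0]]'

```text
time_s: 21.1
tcp_pos: [0.5882, -0.059, 0.1634]
eef_rot: [180.0, -0.2, 0.5]
contact_force: [10.6, -7.0, -3.8]
gripper_width: 0.0007
gripper_force: 5.0
```

Emit:
jog_arm --moves '[[[-0.2, 0, 0], 0, 0], [[0, 0, 0], 0, 0], [[0, 0, 0], 0, 0]]'

```text
time_s: 21.48
tcp_pos: [0.5871, -0.059, 0.1635]
eef_rot: [180.0, -0.3, 0.5]
contact_force: [12.8, -7.3, -4.6]
gripper_width: 0.0003
gripper_force: 6.5
```

Emit:
jog_arm --moves '[[[-0.2, 0, 0], 0, 0], [[0, 0, 0], 0, 0], [[0, 0, 0], 0, 0]]'

```text
time_s: 21.85
tcp_pos: [0.586, -0.0591, 0.1635]
eef_rot: [180.0, -0.3, 0.5]
contact_force: [16.0, -7.8, -5.4]
gripper_width: 0.0002
gripper_force: 8.7
```

Emit:
jog_arm --moves '[[[-0.1, 0, 0], 0, 0], [[0, 0, 0], 0, 0], [[0, 0, 0], 0, 0], [[0, 0, 0], 0, 0], [[0, 0, 0], 0, 0], [[0, 0, 0], 0, 0], [[0, 0, 0], 0, 0]]'

```text
time_s: 22.72
tcp_pos: [0.5855, -0.0592, 0.1636]
eef_rot: [179.9, -0.4, 0.5]
contact_force: [17.6, -9.2, -7.5]
gripper_width: 0.0004
gripper_force: 9.5
```

Steady at about 17 N along x, so I'll hand it in while holding.

```bash
python3 -c "
from plant import *
s=get_state();print(s['contact_force'],s['tcp_pos']);print(close_job())"
```

```text
[17.61324673 -9.21585786 -7.47502305] [ 0.58552723 -0.05915373  0.16357464]
the job is handed in; nothing more can be done
None
```

The job is handed in: I pressed the brake lever firm (about 16 N), let it right back out, then pressed it firm again, and the arm is holding it there at about 17 N; an earlier press slipped at about 13 N, so I released it and started over lower down, and no pass/fail result came back.

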